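Switch on the guarded power unit on the reception desk

ROBOT

A 6-joint arm with a two-finger parallel gripper is mounted at the origin on the work surface. World frame = base frame: x ahead of the robot, y to its left, z up, the work surface at z = 0. Lengths are in m, angles in rad, forces in N, time in s.
With the tool pointing down it reaches from about 0.35 to 0.975 m from the base axis. Payload 7.1 kg.
Tool frame: the origin (TCP) lies on the centre line of the jaws, within the pads' length; the fingertips stand 8 mm ahead of it and the grasp point (between the pads) lies 11 mm behind it (ctrl.tips_ahead is the distance from the TCP to the fingertips, in m); x points along the fingers, y is the direction in which the jaws open and shut, and the axes are right-handed (so a half turn about x gives the same grasp; the last joint's range is limited). The gripper opens to 88 mm and grips with 3 to 60 N. Pads are 20 mm wide; open, the fingers measure 115 mm over their backs; the gripper's body (75 mm by 178 mm) begins 61 mm behind the grasp point.
Start: joints at [1.326, 0.423, 1.63, -0, 1.089, -0.019], TCP at [0.14, 0.609, 0.231] pointing down, gripper open.
Joint ranges: [-3, 3], [-0.9, 2.11], [0.09, 2.58], [-1.31, 4.45], [0.11, 2.69], [-2.54, 2.54]. Speed limits (rad/s): [2.39, 2.39, 3.01, 3.14, 3.14, 3.14].

INTERFACE

Orientations are given as a unit quaternion [x, y, z, w].
In Python, from workcell import telemetry, viewer, order, spotter, ctrl gives the robot as it stands.
- The arm moves only by the tool play_rows, never from a script. Its arguments are lists of equal length, an entry for each row: "xyz": the shift along the tool's x, y, z in m, a list of three; "delta_rot": the turn, a rotation vector about the tool's x, y, z in rad, a list of three; "jaw": the closure, from -1 (fully open) to 1 (shut). A call has 1 to 10 rows; each row is the pose to reach, as a shift and turn from the pose commanded when the call began, along the tool's axes at that moment; what a row does not reach only later rows make up. A row lasts 1/12 s, in which the tool goes at most 41.7 mm and 7.16 degrees, less where a joint would pass 70% of its speed; a pose out of reach is approached as far as the arm can. A call with a gripper value outside its range is refused whole. The fingers move at their own pace and stop on an object; "squeeze" is the grip in N (left out, the last holds). Time passes only in rows, so rows that repeat a pose let the fingers close. It gives the time, the measured TCP pose, the force and the opening at its end, in the units of the state.
- telemetry.get_state(): the state, without advancing time (a new reading comes with each control period).
- viewer.snapshot(name): name is "side" or "top" or "wrist"; returns (picture, depth): 480x640x3 uint8, red, green, blue; 480x640 float32, m along the optical axis (not along the pixel's ray), 0 where there is no reading.
- viewer.camera_model(name): a dict with "K" (3x3 intrinsics, pixels), "D" ([k1, k2, p1, p2, k3] as OpenCV has them; the pictures are not rectified), "view" (4x4, takes a point from world to camera coordinates). Camera axes: x right, y down, z forward; pixel columns grow to the right and rows downward; lengths in m; the calibration is good to about 2 mm. A picture is of the moment at which its call begins: read the wrist's pose just before it. camera_model takes no time and is no camera call; for the wrist camera it gives the pose at the moment of the call.
- order.finish_job(): hands the job in, once; it reports no verdict.
Trained networks look in the newest picture that a camera, given by its name, has taken for a name from the list of things; names that differ only in an ending like _2 or _b are one class to them, and where a whole thing is asked for, a point or a joint stands for the part that bears it (a point fixed in the world has none). Each returns a list of dicts, best first, with "score" (0 to 1); they miss things now and then, are a little off and sometimes report something else, mostly with a low value. They report only what shows in the picture. A call takes as long as a camera call. They do not tell look-alikes from the thing itself.
- spotter.spot_in(thing, camera): "uv" ([column, row] in pixels, amid what is visible of it).
- spotter.regions_of(thing, camera): "region" (480x640 bool, what is visible of it) and "uv" ([column, row] in pixels, amid what is visible of it).
- spotter.landmark_of(thing, camera): "uv" ([column, row] in pixels: a listed point, or the origin of a listed thing).
The state is a dict: "time_s": time; "joint_positions": joint angles; "dq": joint speeds; "tau": joint torques, N m; "ee_pos": TCP position; "tool_rot": TCP orientation; "contact_force": force on the tool from outside, world axes, zero at the start; "torque": the same for the moment, N m; "gripper_width": finger opening in m.
Only numpy, scipy, OpenCV 4.12 (cv2) and the standard library are available. Lean on these libraries where they do the work, as an engineer would, in place of code of your own. Each camera call takes 0.05 s, during which the arm holds its last target.

TASK

Switch on the power unit on the reception desk, the box whose toggle sits under a hinged guard: lift the guard well up with a finger and, while the finger keeps it up, flip the toggle beneath it fully over to the hinge side, then draw back and let the guard drop shut. Nothing is to be picked up: leave the bare toggle of the other box and the things around as they are.

Things in the scene. Friction and masses are not known exactly. Their poses are not given: they have to be found in the camera images.
- power_unit: White metal box fixed to the desk, 150 deep (x) x 130 wide (y) x 75 mm high, at a varying place and yaw, left or right of the other box. Origin at desk height below its toggle's pivot; x points from front to back, y to its left, z up. Front face at x=-18, back at x=+132, flat top at z=75 mm. On top at the front, a grey plastic hood (the guard) covers a steel toggle.
- guard_hinge (a point): Middle of the guard's hinge axis, which runs along the power unit's y; fixed to the unit at x=+32, y=0, z=95 mm in its frame. Two steel brackets carry the pin at y=+-51 mm and rise to z=102 mm.
- guard (a joint): Angle of the guard: 0 shut, grows as its front edge rises, stop at 1.0 rad. About 50 g, no latch: falls shut from any angle unless held. Thin-walled hood, open below and behind, 92 mm wide (86 between its cheeks). Shut, in the unit's frame: x=-34 to +36 mm, flat top at z=123, cheeks down to z=90; its front wall is 14 mm ahead of the box's front face, so a finger can get up under it.
- guard_edge (a point): Middle of the guard's lower front edge, on the axis of a rounded bar 8 mm thick, about 90 mm long along y; moves with the guard. Shut: x=-30, y=0, z=89 mm in the unit's frame (62 mm ahead of the hinge, 6 mm below it). All is free in front of it, and below it down to the desk.
- toggle (a joint): Angle of the power unit's toggle: 0 = off, leaning 20 degrees to the box's front; 0.7 = on, leaning 20 degrees to the back (the hinge side); a stop at each end. Pivots about y at x=0, z=75 mm. Stays where it is left; moves with about 1.7 N at its ball. May start up to 0.06 rad off its stop.
- toggle_tip (a point): Centre of the 14 mm steel ball on the power unit's toggle, 30 mm from its pivot (stem 7 mm thick). Off: x=-10, z=103 mm in the unit's frame; on: x=+10, z=103 mm. Under the guard when that is shut.
- plain_unit: The other box, to be left alone: same white box, same size and same kind of frame, but with no guard, so that its steel toggle stands bare.
- plain_toggle_tip (a point): Centre of the ball on the bare toggle of the other box, to be left where it is.
- mouse_mid (a point): A black computer mouse, about 105 by 60 by 36 mm, loose in front of the boxes; point at its middle, 18 mm above the desk.
- gel_bottle_mid (a point): A green gel bottle, 60 mm across, 150 mm high, loose, to the left; point at its middle, 75 mm above the desk.
- mug_mid (a point): A white mug, 80 mm across, 90 mm high, loose, to the right; point at its middle, 45 mm above the desk.
There are look-alikes about, which are no part of the job. Leave any blue or orange look-alike of the power_unit alone.

How it is judged:
On the way, in this order (a step that is already met when the one before it is completed fails the run):
1. the guard is lifted by more than 0.25 rad, with the toggle still off (below 0.2 rad) (value of joint guard above 0.25 rad and value of joint toggle below 0.2 rad), for 0.1 s.
2. the toggle is fully over (above 0.6 rad) while the finger keeps the guard up (above 0.15 rad) (value of joint toggle above 0.6 rad and value of joint guard above 0.15 rad), for 0.1 s.
At the end, for the whole second after the job is handed in: The toggle is over to the hinge side (above 0.6 of 0.7 rad), the guard is shut (below 0.05 rad) and at rest, the bare toggle of the other box is within 8 mm of where it was, and mouse, bottle and mug are within 20 mm of where they were (value of joint toggle above 0.6 rad and value of joint guard below 0.05 rad and velocity of joint guard between -0.05 and 0.05 rad/s and distance of plain_toggle_tip from where it was at the start of the episode below 0.008 m and not (distance of mouse_mid from where it was at the start of the episode above 0.02 m) and not (distance of gel_bottle_mid from where it was at the start of the episode above 0.02 m) and not (distance of mug_mid from where it was at the start of the episode above 0.02 m)); the robot touches nothing.
It fails at once if the bare toggle of the other box is moved by more than 8 mm (distance of plain_toggle_tip from where it was at the start of the episode above 0.008 m).
It fails at once if mouse, bottle or mug is moved or lifted by more than 20 mm (distance of any of mouse_mid, gel_bottle_mid, mug_mid from where it was at the start of the episode above 0.02 m).
It also fails if it takes over 40 s, if anything falls off the work surface, if the arm or the gripper's body presses on something with over 40 N, if the wrist force passes 120 N, or if a joint passes its speed limit or range.

## Working session

There is one attempt and no reset: what is moved stays moved. The work goes in short steps, Python scripts to look and compute and a tool call to move; the robot and the scene stay as the last step left them, time stands still between calls to the robot, and variables do not carry over. Pictures are saved under pics/ and viewed, and the job is handed in when it is done.

Besides the shell and the picture viewer there is one more tool, called after "Request:" as name(argument=value, ...), one argument or row to a line, values as JSON. play_rows: Moves the arm, as the interface text tells. Its arguments: {"type":"object","properties":{"xyz":{"type":"array","items":{"type":"array","items":{"type":"number"}}},"delta_rot":{"type":"array","items":{"type":"array","items":{"type":"number"}}},"jaw":{"type":"array","items":{"type":"number"}},"squeeze":{"type":"number"}},"required":["xyz","delta_rot","jaw"]}

```bash
mkdir -p pics; ls; python3 - <<'E'
from workcell import telemetry, viewer, spotter, ctrl
import cv2, numpy as np
s=telemetry.get_state(); print({k:np.round(v,3) for k,v in s.items()}, ctrl.tips_ahead)
for n in ["side","top","wrist"]:
    im,d=viewer.snapshot(n); cv2.imwrite(f"pics/{n}0.png",im[:,:,::-1]); np.save(f"{n}0.npy",d)
    m=viewer.camera_model(n); print(n,np.round(m["K"],1).tolist(),np.round(m["D"],3),np.round(m["view"],3).tolist())
E
```

```text
pics
{'time_s': np.float64(0.0), 'joint_positions': array([ 1.326,  0.424,  1.631, -0.   ,  1.089, -0.019]), 'dq': array([ 0.   , -0.002,  0.   , -0.001, -0.001,  0.001]), 'tau': array([ 2.0000e-03, -5.4461e+01, -2.7368e+01,  6.4000e-02,  2.3000e-02,
       -0.0000e+00]), 'ee_pos': array([0.14 , 0.609, 0.23 ]), 'tool_rot': array([ 0.079,  0.703, -0.08 ,  0.703]), 'contact_force': array([ 0.559,  0.056, -0.639]), 'torque': array([ 0.079, -0.023,  0.052]), 'gripper_width': np.float64(0.088)} 0.008
side [[579.5, 0.0, 313.8], [0.0, 579.5, 231.2], [0.0, 0.0, 1.0]] [-0.138  0.     0.     0.     0.   ] [[0.782, -0.623, -0.02, -0.452], [-0.403, -0.482, -0.778, 0.296], [0.475, 0.616, -0.628, 1.03], [0.0, 0.0, 0.0, 1.0]]
top [[487.8, 0.0, 310.2], [0.0, 487.8, 241.3], [0.0, 0.0, 1.0]] [-0.125  0.     0.     0.     0.   ] [[-0.009, -1.0, 0.009, -0.006], [-0.986, 0.007, -0.168, 0.541], [0.168, -0.01, -0.986, 1.337], [0.0, 0.0, 0.0, 1.0]]
wrist [[385.1, 0.0, 323.6], [0.0, 385.1, 240.6], [0.0, 0.0, 1.0]] [0.005 0.    0.    0.    0.   ] [[0.224, 0.975, -0.002, -0.624], [0.934, -0.214, 0.284, -0.035], [0.277, -0.066, -0.959, 0.391], [0.0, 0.0, 0.0, 1.0]]
```

View pics/side0.png

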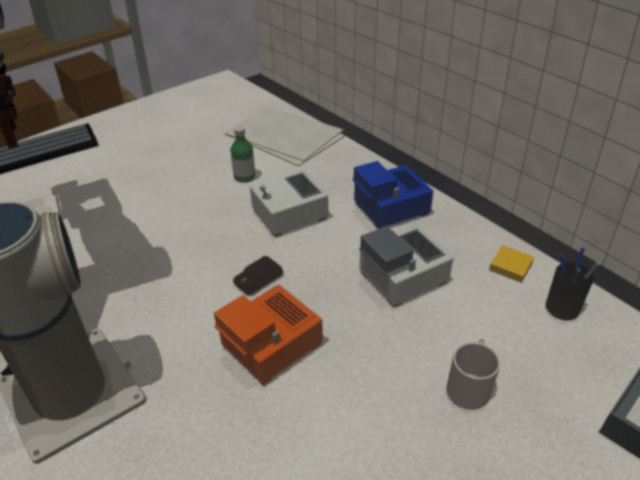

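View pics/top0.png

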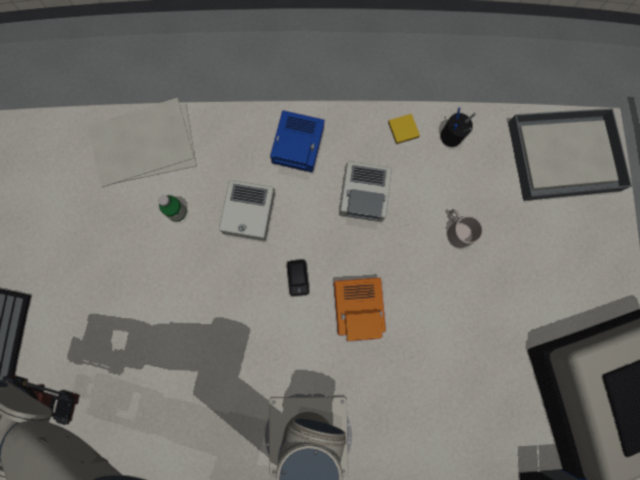

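View pics/wrist0.png

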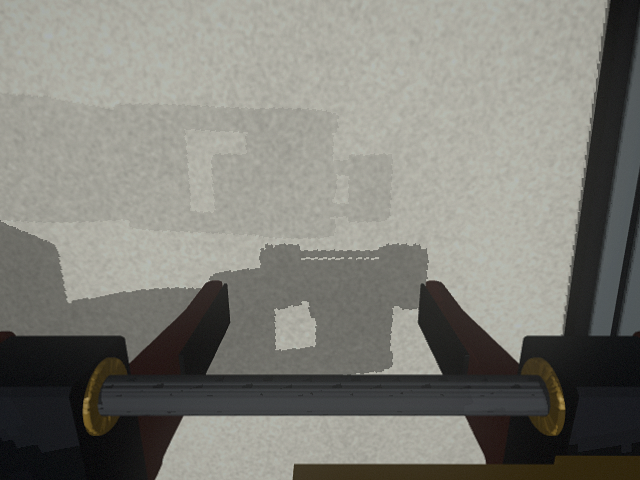

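Candidates for the power unit:
- White box with grey hood: side (405,262), top (366,190). It matches the description, so I choose this one.
- Plain white box: side (289,202), top (247,210).
- Blue look-alike: side (392,192), top (298,140).
- Orange look-alike: side (268,332), top (360,308).

Next I'll take a close crop and measure.

```bash
cat > h.py <<'E'
from workcell import telemetry, viewer, spotter, order, ctrl
import cv2, numpy as np
from scipy.spatial.transform import Rotation as R
def und(n,uv,m=None):
    m=m or viewer.camera_model(n); K=np.array(m["K"]);D=np.array(m["D"])
    return cv2.undistortPoints(np.array(uv,float).reshape(-1,1,2),K,D).reshape(-1,2)
def ray(n,uv,m=None):
    m=m or viewer.camera_model(n); V=np.array(m["view"]); Rm,t=V[:3,:3],V[:3,3]
    p=und(n,uv,m); d=np.c_[p,np.ones(len(p))]@Rm; return -Rm.T@t,d
def atz(n,uv,z,m=None):
    c,d=ray(n,uv,m); return c+d*((z-c[2])/d[:,2])[:,None]
def tri(l):
    A=np.zeros((3,3));b=np.zeros(3)
    for n,uv in l:
        c,d=ray(n,uv); d=d[0]/np.linalg.norm(d[0]); P=np.eye(3)-np.outer(d,d); A+=P;b+=P@c
    x=np.linalg.solve(A,b)
    res=[np.linalg.norm(np.cross(x-ray(n,uv)[0],ray(n,uv)[1][0]/np.linalg.norm(ray(n,uv)[1][0]))) for n,uv in l]
    return x,res
def proj(n,X):
    m=viewer.camera_model(n);V=np.array(m["view"])
    return cv2.projectPoints(np.array(X,float).reshape(-1,3),cv2.Rodrigues(V[:3,:3])[0],V[:3,3],np.array(m["K"]),np.array(m["D"]))[0].reshape(-1,2)
def cloud(n,d):
    m=viewer.camera_model(n);V=np.array(m["view"])
    v,u=np.mgrid[0:480,0:640]; p=und(n,np.stack([u,v],-1).reshape(-1,2),m)
    z=d.reshape(-1,1); P=np.c_[p*z,z]; W=(P-V[:3,3])@V[:3,:3]; W[z[:,0]==0]=np.nan
    return W.reshape(480,640,3)
E
python3 - <<'E'
from h import *
for n in ["side","top"]:
    im,d=viewer.snapshot(n)
    for t in ["power_unit","guard_hinge","guard_edge","toggle_tip","plain_unit","plain_toggle_tip","mouse_mid","gel_bottle_mid","mug_mid"]:
        r=spotter.landmark_of(t,n); print(n,t,[(np.round(x["uv"],1).tolist(),round(x["score"],2)) for x in r[:4]])
    W=cloud(n,d); np.save(n+"W.npy",W)
    c={"side":(405,262),"top":(366,190)}[n]
    cr=im[c[1]-70:c[1]+70,c[0]-90:c[0]+90]; cv2.imwrite(f"pics/{n}crop.png",cv2.resize(cr,None,fx=4,fy=4,interpolation=cv2.INTER_CUBIC)[:,:,::-1])
    for nm,p in {"orange":{"side":(268,332),"top":(360,320)},"blue":{"side":(392,192),"top":(298,140)},"pu":{"side":(430,250),"top":(368,178)},"guard":{"side":(388,245),"top":(366,205)}}.items():
        u,v=p[n]; print(n,nm,np.round(W[v,u],3))
E
```

```text
side power_unit [([370.6, 215.0], 0.94), ([247.8, 359.8], 0.75), ([263.4, 187.6], 0.59), ([383.1, 288.4], 0.56)]
side guard_hinge [([261.7, 318.8], 0.77), ([392.0, 250.5], 0.68), ([385.9, 179.8], 0.68)]
side guard_edge [([362.9, 187.5], 0.87), ([226.5, 339.0], 0.81), ([372.2, 264.2], 0.59)]
side toggle_tip []
side plain_unit [([269.9, 216.6], 0.61)]
side plain_toggle_tip [([263.0, 186.9], 0.37)]
side mouse_mid [([258.0, 274.8], 0.69), ([393.9, 250.4], 0.44), ([382.3, 287.1], 0.16)]
side gel_bottle_mid [([242.1, 151.4], 0.79)]
side mug_mid [([472.0, 376.0], 0.62)]
side orange [ 0.326 -0.193  0.107]
side blue [ 0.816 -0.001  0.077]
side pu [ 0.733 -0.2    0.074]
side guard [ 0.633 -0.172  0.124]
top power_unit [([360.4, 210.2], 0.76), ([359.4, 327.9], 0.6)]
top guard_hinge [([361.4, 312.6], 0.78), ([300.7, 139.4], 0.78), ([367.8, 195.4], 0.6)]
top guard_edge [([363.1, 338.6], 0.79), ([294.1, 163.3], 0.67), ([362.2, 215.3], 0.6)]
top toggle_tip []
top plain_unit [([244.1, 232.5], 0.92)]
top plain_toggle_tip [([236.3, 223.2], 0.59), ([366.9, 196.4], 0.58), ([463.7, 230.9], 0.16)]
top mouse_mid [([298.9, 279.4], 0.7)]
top gel_bottle_mid [([165.3, 203.9], 0.63)]
top mug_mid [([463.4, 233.1], 0.7)]
top orange [ 0.318 -0.138  0.127]
top blue [0.813 0.022 0.126]
top pu [ 0.717 -0.176  0.078]
top guard [ 0.628 -0.163  0.118]
```

```bash
python3 - <<'E'
import cv2,numpy as np
a=cv2.imread("pics/sidecrop.png");b=cv2.imread("pics/topcrop.png")
c=np.vstack([a,b])[:,:]; cv2.imwrite("pics/crop2.png",cv2.resize(c,None,fx=.53,fy=.53))
E
python3 - <<'E'
from h import *
W=np.load("topW.npy"); S=np.load("sideW.npy")
def rect(P):
    r=cv2.minAreaRect((P[:,:2]*1000).astype(np.float32)); return r
for nm,W in (("top",W),("side",S)):
  X,Y,Z=W[...,0],W[...,1],W[...,2]
  box=(X>.55)&(X<.85)&(Y<-.07)&(Y>-.27)
  for z0,z1 in ((.07,.082),(.113,.13)):
    m=(box&(Z>z0)&(Z<z1)).astype(np.uint8)
    n,l,st,_=cv2.connectedComponentsWithStats(m); k=1+np.argmax(st[1:,4]); P=W[l==k]
    print(nm,z0,len(P),rect(P),np.median(P[:,2]),P.min(0),P.max(0))
print("edge",tri([("side",(372.2,264.2)),("top",(362.2,215.3))]))
print("hinge",tri([("side",(392,250.5)),("top",(367.8,195.4))]))
print("unit",tri([("side",(383.1,288.4)),("top",(360.4,210.2))]))
W=np.load("topW.npy")
X,Y,Z=W[...,0],W[...,1],W[...,2]
m=(X>.2)&(X<.5)&(Y<-.05)&(Y>-.3)&(Z>.05); print("orange",W[m].min(0),W[m].max(0))
for n,uv in(("mouse",(298.9,279.4)),): print(n,atz("top",uv,.018))
print("bottle",atz("top",(165.3,203.9),.075),"mug",atz("top",(463.4,233.1),.045),"plain",atz("top",(236.3,223.2),.1))
E
```

```text
top 0.07 1351 ((687.4715576171875, -170.47740173339844), (127.9686508178711, 151.0663604736328), 80.72562408447266) 0.07515272311711327 [ 0.60382701 -0.24448966  0.07001218] [ 0.76867844 -0.09750559  0.08199625]
top 0.113 792 ((633.9828491210938, -162.10549926757812), (90.39087677001953, 67.9717025756836), 80.56524658203125) 0.12222334496298676 [ 0.59493227 -0.210274    0.11316936] [ 0.67359221 -0.11294472  0.12988937]
side 0.07 1585 ((689.2030639648438, -172.73171997070312), (130.10025024414062, 155.15478515625), 81.72535705566406) 0.07451188490706344 [ 0.60486546 -0.24624482  0.07000122] [ 0.77243839 -0.11135667  0.08095632]
side 0.113 1150 ((636.2571411132812, -163.41122436523438), (96.50456237792969, 68.71516418457031), 81.69613647460938) 0.12151933456225791 [ 0.59605926 -0.21422209  0.11302822] [ 0.67668554 -0.11290573  0.12635976]
edge (array([ 0.60832955, -0.15623098,  0.07600502]), [np.float64(0.0004905168110420808), np.float64(0.0004905168110420986)])
hinge (array([ 0.65660735, -0.16859711,  0.09593271]), [np.float64(0.004996388581986871), np.float64(0.004996388581986709)])
unit (array([ 0.64251955, -0.16107749, -0.01036286]), [np.float64(0.0015389546287087469), np.float64(0.0015389546287088989)])
orange [ 0.26522751 -0.21234149  0.05041692] [ 0.43315476 -0.07541105  0.13060284]
mouse [[0.43551906 0.02266346 0.018     ]]
bottle [[0.64658908 0.40035958 0.075     ]] mug [[ 0.56197608 -0.4532417   0.045     ]] plain [[0.58355192 0.19265984 0.1       ]]
```

View pics/crop2.png

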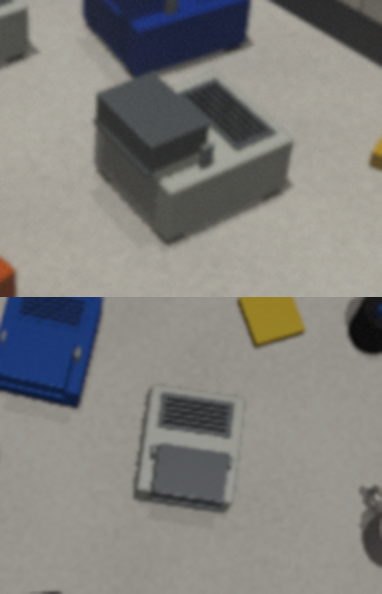

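```bash
python3 - <<'E'
from h import *
s=telemetry.get_state(); M=R.from_quat(s["tool_rot"]).as_matrix(); print(M.round(3))
V=np.array(viewer.camera_model("wrist")["view"]); c=-V[:3,:3].T@V[:3,3]
print("cam in tool",(M.T@(c-s["ee_pos"])).round(3),"cam fwd in tool",(M.T@V[2,:3]).round(3))
E
```

```text
[[ 0.     0.224  0.975]
 [-0.     0.975 -0.224]
 [-1.    -0.     0.   ]]
cam in tool [-0.154 -0.    -0.078] cam fwd in tool [ 0.959 -0.001  0.284]
```

The close crop shows a white box with a grey hood at its front and a bracket at the side, so the choice holds. Unit origin is about (0.633, -0.163) with a yaw of about -9°. Now I'll swing over with the tool raised.

Request:
play_rows(
  xyz=[
    [-0.1, -0.12, 0.31],
    [-0.1, -0.12, 0.31],
    [-0.1, -0.12, 0.31],
    [-0.1, -0.12, 0.31],
    [-0.1, -0.12, 0.31],
    [-0.1, -0.12, 0.31],
    [-0.1, -0.12, 0.31],
    [-0.1, -0.12, 0.31],
    [-0.1, -0.12, 0.31],
    [-0.1, -0.12, 0.31],
  ],
  delta_rot=[
    [1.2, 0, 0],
    [1.2, 0, 0],
    [1.2, 0, 0],
    [1.2, 0, 0],
    [1.2, 0, 0],
    [1.2, 0, 0],
    [1.2, 0, 0],
    [1.2, 0, 0],
    [1.2, 0, 0],
    [1.2, 0, 0],
  ],
  jaw=[1, 1, 1, 1, 1, 1, 1, 1, 1, 1],
)

```text
time_s: 1.98
ee_pos: [0.4186, 0.421, 0.3323]
tool_rot: [0.466, 0.532, -0.464, 0.533]
contact_force: [-0.5, 0.1, -0.5]
gripper_width: 0.025
```

```bash
cat > go.py <<'E'
from h import *
import sys
PSI=-0.157; O=np.array([0.633,-0.1626,0])
def target_R(pitch,psi):
    x=np.array([np.cos(pitch)*np.cos(psi),np.cos(pitch)*np.sin(psi),-np.sin(pitch)])
    y=np.array([np.sin(psi),-np.cos(psi),0]); return np.c_[x,y,np.cross(x,y)]
def rel(p,Rt,s=None):
    s=s or telemetry.get_state(); M=R.from_quat(s["tool_rot"]).as_matrix()
    return (M.T@(p-s["ee_pos"])).round(4).tolist(), R.from_matrix(M.T@Rt).as_rotvec().round(4).tolist()
E
python3 - <<'E'
from go import *
s=telemetry.get_state(); print(s["time_s"],s["joint_positions"].round(3),s["ee_pos"].round(3),s["gripper_width"],R.from_quat(s["tool_rot"]).as_matrix().round(3).tolist())
print(rel(np.array([.5,-.142,.33]),target_R(np.pi/2,PSI)))
print(rel(np.array([.47,0.05,.33]),target_R(np.pi/2,PSI)))
E
```

```text
1.9833 [ 7.690e-01  2.760e-01  1.601e+00 -1.000e-03  1.261e+00  6.340e-01] [0.419 0.421 0.332] 0.0249501021473658 [[0.003, 0.991, 0.134], [0.002, 0.134, -0.991], [-1.0, 0.003, -0.001]]
([0.0017, 0.0052, 0.5689], [1.8623, -0.0035, -0.001])
([0.0019, 0.0012, 0.3746], [1.8623, -0.0035, -0.001])
```

Request:
play_rows(
  xyz=[
    [0, 0, 0.37],
    [0, 0, 0.37],
    [0, 0, 0.37],
    [0, 0, 0.37],
    [0, 0, 0.37],
    [0, 0, 0.37],
    [0, 0, 0.37],
    [0, 0, 0.37],
    [0, 0, 0.37],
    [0, 0, 0.37],
  ],
  delta_rot=[
    [1.2, 0, 0],
    [1.2, 0, 0],
    [1.2, 0, 0],
    [1.2, 0, 0],
    [1.2, 0, 0],
    [1.2, 0, 0],
    [1.2, 0, 0],
    [1.2, 0, 0],
    [1.2, 0, 0],
    [1.2, 0, 0],
  ],
  jaw=[1, 1, 1, 1, 1, 1, 1, 1, 1, 1],
)

```text
time_s: 2.82
ee_pos: [0.4691, 0.0515, 0.331]
tool_rot: [0.685, 0.176, -0.685, 0.177]
contact_force: [0.4, 0.9, 0.6]
gripper_width: 0.0003
```

```bash
python3 - <<'E'
from go import *
s=telemetry.get_state(); print(s["time_s"],s["joint_positions"].round(3),s["ee_pos"].round(3),s["gripper_width"])
# pose: tip axis 0.1 ahead of guard edge, pitch
for p in (.6,.9,1.57): print(p,rel(np.array([.50,-.142,.28]),target_R(p,PSI)))
E
```

```text
2.8167 [ 0.085  0.078  1.848 -0.002  1.215  1.152] [0.469 0.052 0.331] 0.0003249048635358933
0.6 ([0.0513, 0.1842, 0.0665], [0.6089, 0.9335, 0.3189])
0.9 ([0.0513, 0.1842, 0.0665], [0.6367, 0.6453, 0.2199])
1.57 ([0.0513, 0.1842, 0.0665], [0.6615, 0.0002, -0.0017])
```

Request:
play_rows(
  xyz=[
    [0.05, 0.184, 0.067],
    [0.05, 0.184, 0.067],
    [0.05, 0.184, 0.067],
    [0.05, 0.184, 0.067],
    [0.05, 0.184, 0.067],
    [0.05, 0.184, 0.067],
    [0.05, 0.184, 0.067],
    [0.05, 0.184, 0.067],
    [0.05, 0.184, 0.067],
    [0.05, 0.184, 0.067],
  ],
  delta_rot=[
    [0.609, 0.933, 0.319],
    [0.609, 0.933, 0.319],
    [0.609, 0.933, 0.319],
    [0.609, 0.933, 0.319],
    [0.609, 0.933, 0.319],
    [0.609, 0.933, 0.319],
    [0.609, 0.933, 0.319],
    [0.609, 0.933, 0.319],
    [0.609, 0.933, 0.319],
    [0.609, 0.933, 0.319],
  ],
  jaw=[1, 1, 1, 1, 1, 1, 1, 1, 1, 1],
)

```text
time_s: 3.65
ee_pos: [0.505, -0.1294, 0.2825]
tool_rot: [0.928, -0.006, -0.373, 0.014]
contact_force: [-0.5, 0.3, 0.3]
gripper_width: 0.0007
```

```bash
python3 - <<'E'
from go import *
s=telemetry.get_state(); print(s["time_s"],s["joint_positions"].round(3),s["ee_pos"].round(3))
for n in ("wrist","side"):
    im,d=viewer.snapshot(n); cv2.imwrite(f"pics/{n}1.png",im[:,:,::-1])
    W=cloud(n,d); np.save(n+"W1.npy",W)
    X,Y,Z=W[...,0],W[...,1],W[...,2]
    if n=="wrist":
        for t in ("guard_edge","guard_hinge"): print(t,[(np.round(q["uv"],1).tolist(),q["score"]) for q in spotter.landmark_of(t,n)])
        box=(X>.55)&(X<.85)&(Y<-.07)&(Y>-.27)
        for z0,z1 in ((.068,.083),(.113,.13)):
            m=(box&(Z>z0)&(Z<z1)).astype(np.uint8)
            _,l,st,_=cv2.connectedComponentsWithStats(m); k=1+np.argmax(st[1:,4]); P=W[l==k]
            print(len(P),cv2.minAreaRect((P[:,:2]*1000).astype(np.float32)),np.median(P[:,2]))
E
```

```text
3.65 [-0.442  0.012  2.3    1.353  0.301 -0.108] [ 0.505 -0.129  0.283]
guard_edge [([171.2, 152.9], 0.73), ([347.1, 280.0], 0.69)]
guard_hinge [([192.1, 120.1], 0.61), ([355.4, 227.3], 0.57), ([147.3, 465.2], 0.36)]
5658 ((690.055908203125, -170.19464111328125), (130.16375732421875, 150.79507446289062), 80.8470230102539) 0.07510331009235796
5886 ((637.0089721679688, -161.78707885742188), (92.10991668701172, 67.16768646240234), 80.93556213378906) 0.1221592906515988
```

```bash
cat > kin.py <<'E'
import numpy as np
from scipy.optimize import least_squares
from scipy.spatial.transform import Rotation as R
Q=[[1.326,.4235,1.6305,0,1.089,-.019],[.769,.276,1.601,-.001,1.261,.634],[.085,.078,1.848,-.002,1.215,1.152],[-.442,.012,2.3,1.353,.301,-.108]]
P=[[.14,.609,.2305],[.4186,.421,.3323],[.4691,.0515,.331],[.505,-.1294,.2825]]
T=[[.079,.703,-.08,.703],[.466,.532,-.464,.533],[.685,.176,-.685,.177],[.928,-.006,-.373,.014]]
def fk(q,p):
    d1,a,b,c,L,r0,e=p   # e elbow offset
    Rz=lambda t:R.from_euler('z',t).as_matrix();Ry=lambda t:R.from_euler('y',t).as_matrix();
    A=Rz(q[0]); x=A@np.array([r0,0,d1]); A=A@Ry(q[1]); x=x+A@np.array([0,0,a]); A=A@Ry(q[2]); x=x+A@np.array([e,0,b])
    A=A@Rz(q[3]*sg[0])@Ry(q[4]); x=x+A@np.array([0,0,L]); A=A@Rz(q[5]*sg[1]); return x,A
sg=[1,1]
def fit():
    best=None
    for s0 in (1,-1):
        sg[0]=s0
        f=lambda p:np.concatenate([fk(q,[p[0],p[1],p[2],0,p[3],p[4],p[5]])[0]-t for q,t in zip(Q,P)])
        s=least_squares(f,[.3,.5,.5,.25,0,0]); 
        if best is None or s.cost<best[0]: best=(s.cost,s0,s.x,np.abs(s.fun).max())
    return best
if __name__=="__main__":
    b=fit(); print(b); sg[0]=b[1]; x=b[2]; p=[x[0],x[1],x[2],0,x[3],x[4],x[5]]
    for q,t in zip(Q,T):
        A=fk(q,p)[1]; M=R.from_quat(t).as_matrix(); print(A[:,2].round(3),M[:,0].round(3),A[:,0].round(2),M[:,1].round(2),M[:,2].round(2))
E
python3 kin.py
```

```text
(np.float64(0.00023591829915767847), 1, array([ 0.35764872,  0.57592125,  0.51940997,  0.32790946, -0.02789827,
        0.09777811]), np.float64(0.012197594345676799))
[-0.    -0.001 -1.   ] [-0.    -0.001 -1.   ] [-0.22 -0.97  0.  ] [ 0.22  0.97 -0.  ] [ 0.97 -0.22  0.  ]
[ 0.003  0.002 -1.   ] [ 0.003  0.001 -1.   ] [-0.99 -0.13 -0.  ] [0.99 0.13 0.  ] [ 0.13 -0.99 -0.  ]
[ 0.001 -0.002 -1.   ] [ 0.    -0.001 -1.   ] [-0.48  0.88 -0.  ] [ 0.48 -0.88  0.  ] [-0.88 -0.48  0.  ]
[ 0.722 -0.021 -0.692] [ 0.722 -0.022 -0.692] [ 0.    1.   -0.03] [-0.   -1.    0.03] [-0.69 -0.02 -0.72]
```

View pics/wrist1.png

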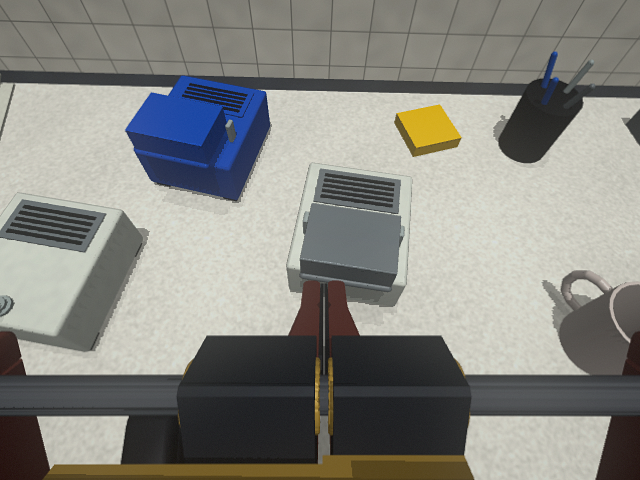

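View pics/side1.png

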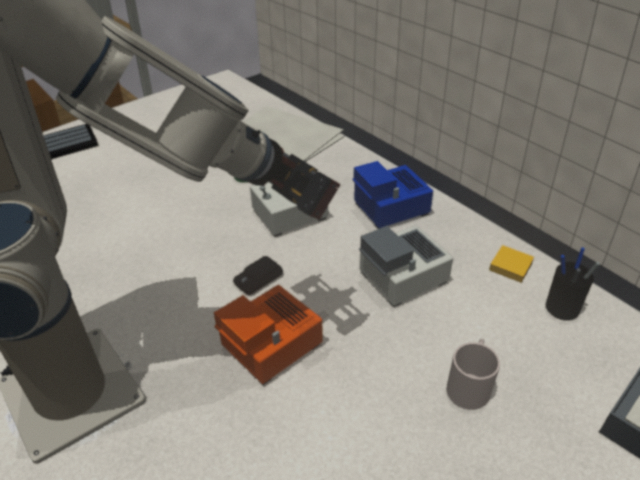

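```bash
cat > ik.py <<'E'
from go import *
import kin
b=kin.fit(); kin.sg[0]=b[1]; x=b[2]; KP=[x[0],x[1],x[2],0,x[3],x[4],x[5]]
lo=np.array([-3,-.9,.09,-1.31,.11,-2.54]);hi=np.array([3,2.11,2.58,4.45,2.69,2.54])
def ik(p,Rt,q0):
    def f(q):
        X,A=kin.fk(q,KP); At=np.c_[-Rt[:,1],np.cross(Rt[:,0],-Rt[:,1]),Rt[:,0]]
        return np.r_[(X-p)*5,R.from_matrix(At.T@A).as_rotvec()]
    s=least_squares(f,np.clip(q0,lo+.01,hi-.01),bounds=(lo,hi)); return s.x,np.abs(s.fun).max()
from scipy.optimize import least_squares
E
python3 - <<'E'
from ik import *
u=np.array([np.cos(PSI),np.sin(PSI),0])
for pitch in (.4,.6,.8,1.0):
  Rt=target_R(pitch,PSI)
  for nm,xx,z in (("start",-.1,.2),("under",-.04,.06),("push",0,.1)):
    tip=O+u*xx+np.array([0,0,z]); p=tip-Rt[:,0]*.008
    for q4 in (0,3.14):
      q,e=ik(p,Rt,[-.25,.2,2.2,q4,.8,1.5 if q4==0 else -1.5]); print(pitch,nm,q.round(2),round(e,4))
E
```

```text
0.4 start [-0.41  0.51  2.45  2.87  1.   -1.52] 0.0
0.4 start [-0.41  0.51  2.45  2.87  1.   -1.52] 0.0
0.4 under [-0.36  0.92  2.27  2.94  1.22 -1.58] 0.0
0.4 under [-0.36  0.92  2.27  2.94  1.22 -1.58] 0.0
0.4 push [-0.34  0.8   2.23  2.95  1.06 -1.55] 0.0
0.4 push [-0.34  0.8   2.23  2.95  1.06 -1.55] 0.0
0.6 start [-0.38  0.33  2.39  2.79  0.56 -1.4 ] 0.0
0.6 start [-0.38  0.33  2.39  2.79  0.56 -1.4 ] 0.0
0.6 under [-0.34  0.75  2.25  2.94  0.84 -1.54] 0.0
0.6 under [-0.34  0.75  2.25  2.94  0.84 -1.54] 0.0
0.6 push [-0.32  0.65  2.2   2.93  0.68 -1.5 ] 0.0
0.6 push [-0.32  0.65  2.2   2.93  0.68 -1.5 ] 0.0
0.8 start [-0.35  0.22  2.3   2.37  0.19 -0.94] 0.0
0.8 start [-0.35  0.22  2.3   2.37  0.19 -0.94] 0.0
0.8 under [-0.32  0.63  2.19  2.88  0.45 -1.45] 0.0
0.8 under [-0.32  0.63  2.19  2.88  0.45 -1.45] 0.0
0.8 push [-0.3   0.55  2.12  2.8   0.31 -1.35] 0.0
0.8 push [-0.3   0.55  2.12  2.8   0.31 -1.35] 0.0
1.0 start [-0.32  0.19  2.18  0.41  0.23  1.03] 0.0
1.0 start [-0.32  0.19  2.18  0.41  0.23  1.03] 0.0
1.0 under [-0.3   0.56  2.1   2.36  0.11 -0.91] 0.0007
1.0 under [-0.3   0.56  2.1   2.36  0.11 -0.91] 0.0007
1.0 push [-0.29  0.5   2.01  0.86  0.11  0.6 ] 0.0102
1.0 push [-0.29  0.5   2.01  0.86  0.11  0.6 ] 0.0102
```

```bash
sed -i 's/O=np.array.*/O=np.array([0.6335,-0.1622,0])\nu=np.array([np.cos(PSI),np.sin(PSI),0])\ndef corner(s):\n    M=R.from_quat(s["tool_rot"]).as_matrix(); c=s["ee_pos"]+M@[.008,0,-.010]; d=c-O; return np.array([d@u,-d[0]*u[1]+d[1]*u[0],d[2]])*1000\ndef tip_pose(xx,z,pitch=.6,yy=0):\n    Rt=target_R(pitch,PSI); c=O+u*xx+np.array([-u[1],u[0],0])*yy+np.array([0,0,z]); return c-Rt@[.008,0,-.010],Rt/' go.py
cat > st.py <<'E'
from go import *
import sys
s=telemetry.get_state(); M=R.from_quat(s["tool_rot"]).as_matrix()
print("t",s["time_s"],"q",s["joint_positions"].round(2),"corner(unit mm)",corner(s).round(1),"pitch",np.arcsin(-M[2,0]).round(3),"yaw",np.arctan2(M[1,0],M[0,0]).round(3),"F",s["contact_force"].round(1))
for a in sys.argv[1:]:
    v=[float(t) for t in a.split(",")]; print(a,rel(*tip_pose(*v)))
E
python3 st.py -.10,.2 -.10,.15
```

```text
t 3.85 q [-0.44  0.01  2.3   1.34  0.3  -0.09] corner(unit mm) [-119.2   14.8  284.1] pitch 0.767 yaw -0.027 F [-0.7 -0.4 -0.1]
-.10,.2 ([0.0725, 0.013, 0.0505], [0.1242, 0.1642, 0.1042])
-.10,.15 ([0.1072, 0.0115, 0.0865], [0.1242, 0.1642, 0.1042])
```

Request:
play_rows(
  xyz=[
    [0.0725, 0.013, 0.05],
    [0.0725, 0.013, 0.05],
    [0.0725, 0.013, 0.05],
    [0.0725, 0.013, 0.05],
    [0.0725, 0.013, 0.05],
    [0.0725, 0.013, 0.05],
    [0.0725, 0.013, 0.05],
    [0.0725, 0.013, 0.05],
    [0.0725, 0.013, 0.05],
    [0.0725, 0.013, 0.05],
  ],
  delta_rot=[
    [0.124, 0.164, 0.104],
    [0.124, 0.164, 0.104],
    [0.124, 0.164, 0.104],
    [0.124, 0.164, 0.104],
    [0.124, 0.164, 0.104],
    [0.124, 0.164, 0.104],
    [0.124, 0.164, 0.104],
    [0.124, 0.164, 0.104],
    [0.124, 0.164, 0.104],
    [0.124, 0.164, 0.104],
  ],
  jaw=[1, 1, 1, 1, 1, 1, 1, 1, 1, 1],
)

```text
time_s: 4.68
ee_pos: [0.5237, -0.1432, 0.196]
tool_rot: [0.952, -0.073, -0.295, -0.024]
contact_force: [0.3, -0.7, 0.1]
gripper_width: 0.0006
```

```bash
python3 st.py -.10,.2 -.10,.1 -.08,.06
```

```text
t 4.6833 q [-0.4   0.33  2.42  2.77  0.6  -1.4 ] corner(unit mm) [-99.2   1.6 199.7] pitch 0.601 yaw -0.151 F [ 0.3 -0.7  0.1]
-.10,.2 ([-0.0008, 0.0016, 0.0002], [-0.0009, 0.001, 0.0048])
-.10,.1 ([0.0557, 0.0019, 0.0827], [-0.0009, 0.001, 0.0048])
-.08,.06 ([0.0948, 0.0021, 0.1044], [-0.0009, 0.001, 0.0048])
```

Request:
play_rows(
  xyz=[
    [0.02, 0.001, 0.03],
    [0.04, 0.001, 0.06],
    [0.055, 0.002, 0.082],
    [0.075, 0.002, 0.093],
    [0.095, 0.002, 0.104],
    [0.095, 0.002, 0.104],
    [0.095, 0.002, 0.104],
  ],
  delta_rot=[
    [0, 0, 0.005],
    [0, 0, 0.005],
    [0, 0, 0.005],
    [0, 0, 0.005],
    [0, 0, 0.005],
    [0, 0, 0.005],
    [0, 0, 0.005],
  ],
  jaw=[1, 1, 1, 1, 1, 1, 1],
)

```text
time_s: 5.27
ee_pos: [0.5436, -0.1485, 0.0576]
tool_rot: [0.953, -0.075, -0.294, -0.024]
contact_force: [0.9, -0.2, 1.0]
gripper_width: 0.0005
```

```bash
python3 st.py -.024,.06 -.024,.078; python3 - <<'E'
from h import *
for n in ("wrist","side"):
    im,d=viewer.snapshot(n)
    if n=="side": im=cv2.resize(im[150:330,250:490],None,fx=3.2,fy=3.2,interpolation=cv2.INTER_CUBIC)
    cv2.imwrite(f"pics/{n}2.png",im[:,:,::-1])
E
```

```text
t 5.2667 q [-0.39  0.78  2.37  2.91  0.98 -1.57] corner(unit mm) [-78.7  -0.6  61.3] pitch 0.598 yaw -0.158 F [ 0.9 -0.2  1. ]
-.024,.06 ([0.0459, -0.0006, -0.0297], [-0.0017, -0.0019, -0.0006])
-.024,.078 ([0.0358, -0.0006, -0.0446], [-0.0017, -0.0019, -0.0006])
```

View pics/wrist2.png

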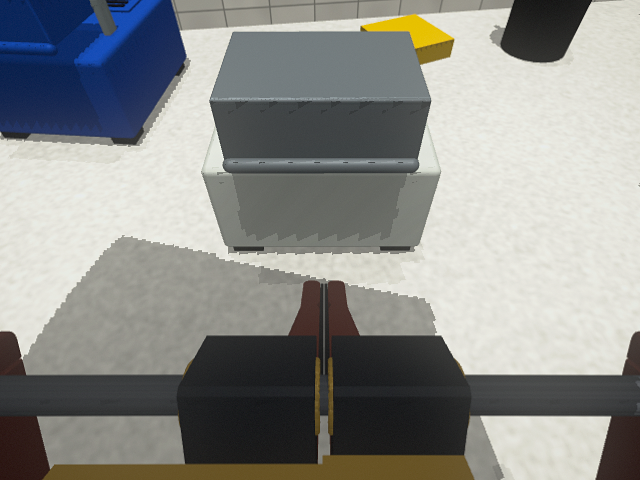

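View pics/side2.png

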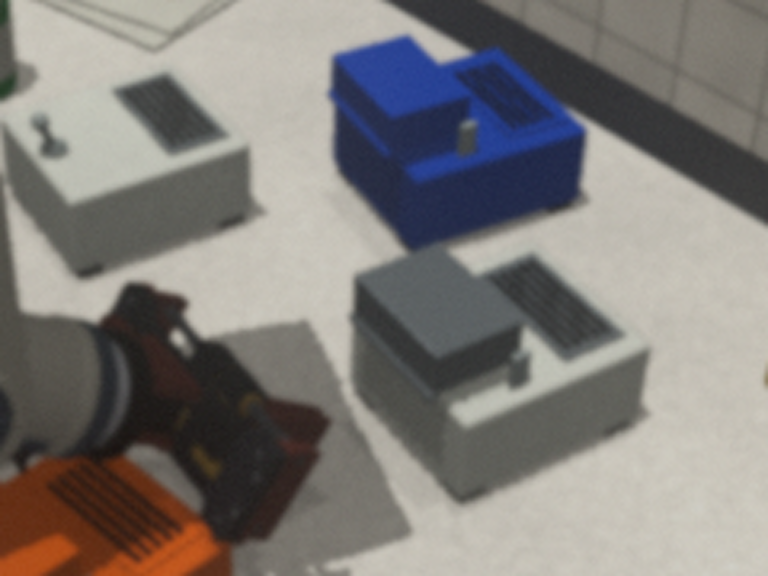

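The wrist view shows the fingertips at (324,283), centred below the guard's front bar at (320,165). The side view shows the gripper clear of the orange box. Going in under the edge.

Request:
play_rows(
  xyz=[
    [0.02, -0.0005, -0.013],
    [0.04, -0.0005, -0.026],
    [0.046, -0.0005, -0.03],
    [0.046, -0.0005, -0.03],
  ],
  delta_rot=[
    [0, 0, 0],
    [0, 0, 0],
    [0, 0, 0],
    [0, 0, 0],
  ],
  jaw=[1, 1, 1, 1],
)

```text
time_s: 5.7
ee_pos: [0.5987, -0.1581, 0.0589]
tool_rot: [0.953, -0.077, -0.292, -0.022]
contact_force: [0.0, -0.8, -0.6]
gripper_width: 0.0005
```

```bash
python3 st.py -.024,.08 -.022,.09  -.022,.1
```

```text
t 5.7 q [-0.35  0.77  2.26  2.93  0.86 -1.54] corner(unit mm) [-22.8  -1.4  62.7] pitch 0.594 yaw -0.162 F [ 0.  -0.8 -0.6]
-.024,.08 ([-0.0108, -0.0013, -0.0137], [0.0002, -0.0064, -0.0043])
-.022,.09 ([-0.0147, -0.0013, -0.0231], [0.0002, -0.0064, -0.0043])
-.022,.1 ([-0.0203, -0.0013, -0.0314], [0.0002, -0.0064, -0.0043])
```

Lift slowly to corner z ≈ 100.

Request:
play_rows(
  xyz=[
    [-0.006, -0.001, -0.007],
    [-0.011, -0.001, -0.014],
    [-0.013, -0.001, -0.0185],
    [-0.015, -0.001, -0.023],
    [-0.0175, -0.001, -0.027],
    [-0.02, -0.001, -0.031],
    [-0.02, -0.001, -0.031],
    [-0.02, -0.001, -0.031],
  ],
  delta_rot=[
    [0, 0, 0],
    [0, 0, 0],
    [0, -0.006, -0.004],
    [0, -0.006, -0.004],
    [0, -0.006, -0.004],
    [0, -0.006, -0.004],
    [0, -0.006, -0.004],
    [0, -0.006, -0.004],
  ],
  jaw=[1, 1, 1, 1, 1, 1, 1, 1],
)

```text
time_s: 6.37
ee_pos: [0.5978, -0.1571, 0.0933]
tool_rot: [0.952, -0.076, -0.297, -0.024]
contact_force: [-0.3, -0.3, -1.0]
gripper_width: 0.0005
```

```bash
python3 st.py -.022,.1 -.01,.101 0.003,.101; python3 - <<'E'
from h import *
for n in ("wrist","side"):
    im,d=viewer.snapshot(n)
    if n=="side": im=cv2.resize(im[150:330,250:490],None,fx=3.2,fy=3.2,interpolation=cv2.INTER_CUBIC)
    cv2.imwrite(f"pics/{n}3.png",im[:,:,::-1])
E
```

```text
t 6.3667 q [-0.35  0.67  2.27  2.91  0.76 -1.51] corner(unit mm) [-23.8  -0.5  96.9] pitch 0.604 yaw -0.158 F [-0.3 -0.3 -1. ]
-.022,.1 ([-0.0002, -0.0005, -0.0035], [-0.0009, 0.0045, -0.0012])
-.01,.101 ([0.0091, -0.0005, -0.0111], [-0.0009, 0.0045, -0.0012])
0.003,.101 ([0.0198, -0.0005, -0.0185], [-0.0009, 0.0045, -0.0012])
```

View pics/wrist3.png

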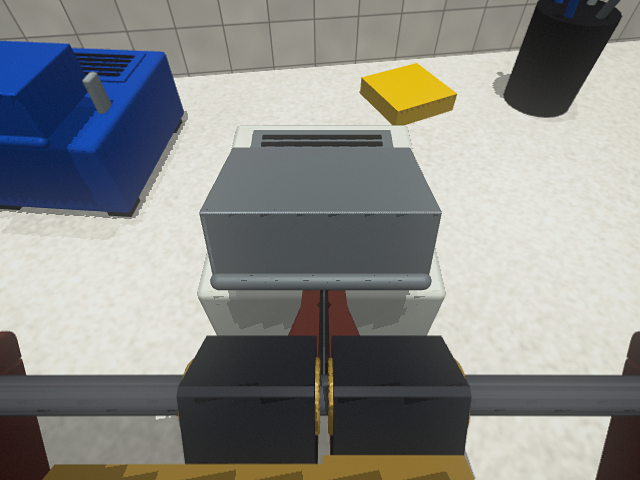

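View pics/side3.png

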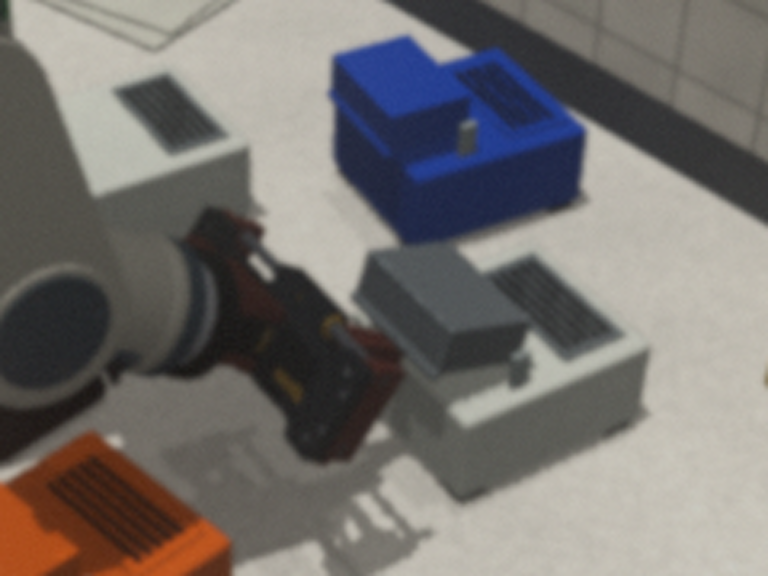

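The guard is up on the finger in both views. I'll lift a little more, to clear 0.25 rad with margin, and measure the angle from depth.

Request:
play_rows(
  xyz=[
    [-0.004, 0, -0.005],
    [-0.0065, 0, -0.01],
    [-0.0065, 0, -0.01],
    [-0.0065, 0, -0.01],
  ],
  delta_rot=[
    [0, 0, 0],
    [0, 0, 0],
    [0, 0, 0],
    [0, 0, 0],
  ],
  jaw=[1, 1, 1, 1],
)

```text
time_s: 6.8
ee_pos: [0.5983, -0.1571, 0.1054]
tool_rot: [0.952, -0.076, -0.297, -0.024]
contact_force: [0.2, -0.1, 0.3]
gripper_width: 0.0009
```

```bash
cat > ga.py <<'E'
from go import *
def guard():
    im,d=viewer.snapshot("wrist"); W=cloud("wrist",d)
    q=(W-O); U=np.stack([q@u,q@np.array([-u[1],u[0],0]),q[...,2]],-1)
    # top plane points: gradient-free: select region |y|<35mm, z>.1, fit plane by ransac
    m=(np.abs(U[...,1])<.035)&(U[...,2]>.112)&(U[...,0]>-.035)&(U[...,0]<.06)
    P=U[m]; best=0; rng=np.random.default_rng(0)
    for _ in range(300):
        a=P[rng.choice(len(P),3,False)]; n=np.cross(a[1]-a[0],a[2]-a[0]); l=np.linalg.norm(n)
        if l<1e-9: continue
        n/=l
        if abs(n[2])<.5: continue
        k=np.abs((P-a[0])@n)<.0015
        if k.sum()>best: best=k.sum(); K=k
    Q=P[K]; c=Q.mean(0); n=np.linalg.svd(Q-c,full_matrices=False)[2][2]; n*=np.sign(n[2])
    print("guard angle from top plane",round(float(np.arctan2(n[0],n[2])),3),best,len(P))
    return im
if __name__=="__main__": guard()
E
python3 ga.py; python3 st.py  -.01,.103 0.0025,.101
```

```text
guard angle from top plane -1.015 11348 20336
t 6.85 q [-0.35  0.63  2.27  2.9   0.73 -1.5 ] corner(unit mm) [-23.4  -0.4 108.8] pitch 0.604 yaw -0.158 F [-0.1 -0.  -0.7]
-.01,.103 ([0.0144, -0.0004, -0.0028], [-0.0008, 0.0045, -0.0011])
0.0025,.101 ([0.0258, -0.0004, -0.0082], [-0.0008, 0.0045, -0.0011])
```

The fit caught the hood's front wall, tilted about 0.55 rad from vertical. Finger geometry gives 0.45 or more, so the guard is well above 0.25. Now push forward against the ball.

Request:
play_rows(
  xyz=[
    [0.007, 0, -0.001],
    [0.014, 0, -0.003],
    [0.018, 0, -0.005],
    [0.022, 0, -0.007],
    [0.026, 0, -0.008],
    [0.026, 0, -0.008],
    [0.026, 0, -0.008],
  ],
  delta_rot=[
    [0, 0, 0],
    [0, 0, 0],
    [0, 0.004, 0],
    [0, 0.004, 0],
    [0, 0.004, 0],
    [0, 0.004, 0],
    [0, 0.004, 0],
  ],
  jaw=[1, 1, 1, 1, 1, 1, 1],
)

```text
time_s: 7.43
ee_pos: [0.624, -0.1611, 0.0963]
tool_rot: [0.952, -0.075, -0.295, -0.023]
contact_force: [0.5, 0.3, -0.7]
gripper_width: 0.0004
```

```bash
sed -i 's/abs(n\[2\])<.5/abs(n[2])<.7/' ga.py; python3 st.py  0.005,.101 .007,.101; python3 - <<'E'
from ga import *
im=guard(); cv2.imwrite("pics/wrist4.png",im[:,:,::-1])
im,d=viewer.snapshot("side");im=cv2.resize(im[150:330,250:490],None,fx=3.2,fy=3.2,interpolation=cv2.INTER_CUBIC)
cv2.imwrite(f"pics/side4.png",im[:,:,::-1])
E
```

```text
t 7.4333 q [-0.34  0.67  2.22  2.91  0.72 -1.5 ] corner(unit mm) [  2.7  -0.4 100.1] pitch 0.601 yaw -0.158 F [ 0.5  0.3 -0.7]
0.005,.101 ([0.0014, -0.0004, -0.0021], [-0.0008, 0.0011, -0.0009])
.007,.101 ([0.003, -0.0004, -0.0032], [-0.0008, 0.0011, -0.0009])
guard angle from top plane -0.773 10733 26914
```

View pics/wrist4.png

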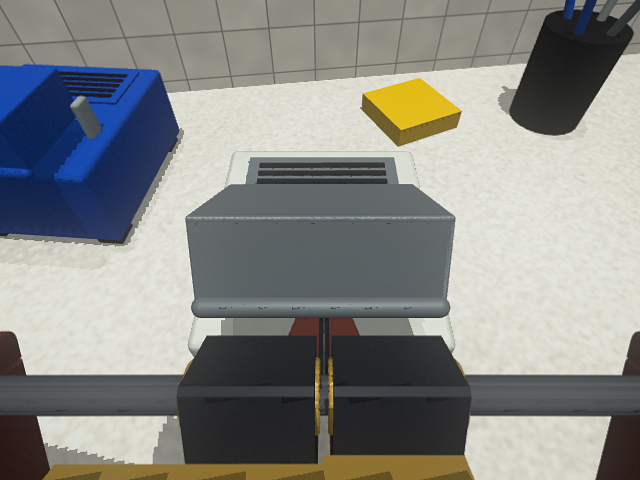

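View pics/side4.png

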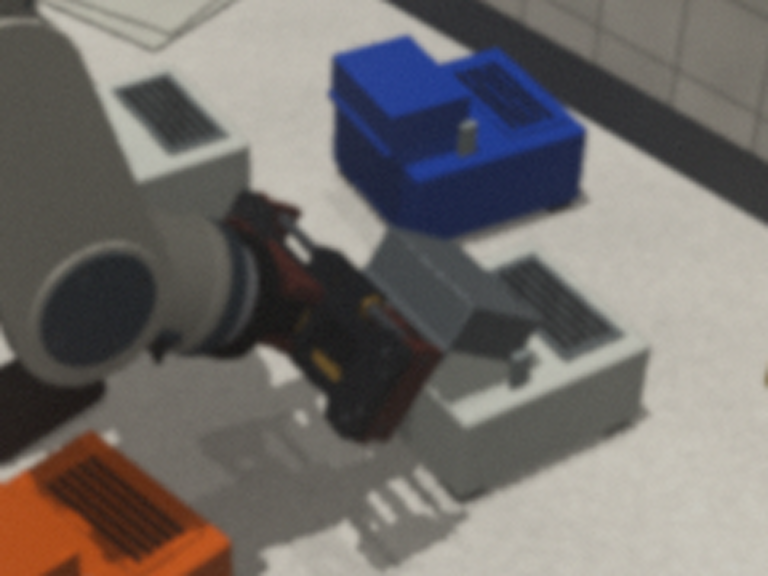

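Request:
play_rows(
  xyz=[
    [0.0016, 0, -0.001],
    [0.0016, 0, -0.001],
    [0.0016, 0, -0.001],
  ],
  delta_rot=[
    [0, 0, 0],
    [0, 0, 0],
    [0, 0, 0],
  ],
  jaw=[1, 1, 1],
)

```text
time_s: 7.78
ee_pos: [0.6254, -0.1614, 0.0964]
tool_rot: [0.952, -0.076, -0.295, -0.024]
contact_force: [-1.7, 0.2, 0.3]
gripper_width: 0.0004
```

```bash
python3 st.py
```

```text
t 7.7833 q [-0.34  0.67  2.21  2.91  0.71 -1.5 ] corner(unit mm) [  4.1  -0.5 100.1] pitch 0.601 yaw -0.158 F [-1.7  0.2  0.3]
```

Request:
play_rows(
  xyz=[
    [0.0016, 0, -0.001],
    [0.0016, 0, -0.001],
    [0.0016, 0, -0.001],
  ],
  delta_rot=[
    [0, 0, 0],
    [0, 0, 0],
    [0, 0, 0],
  ],
  jaw=[1, 1, 1],
)

```text
time_s: 8.03
ee_pos: [0.6268, -0.1615, 0.096]
tool_rot: [0.952, -0.076, -0.296, -0.024]
contact_force: [-4.5, 1.9, -0.1]
gripper_width: -0.0
```

```bash
python3 st.py
```

```text
t 8.0333 q [-0.34  0.67  2.21  2.91  0.71 -1.5 ] corner(unit mm) [ 5.5 -0.4 99.7] pitch 0.603 yaw -0.158 F [-4.5  1.9 -0.1]
```

Request:
play_rows(
  xyz=[
    [0.0016, 0, -0.001],
    [0.0016, 0, -0.001],
    [0.0016, 0, -0.001],
  ],
  delta_rot=[
    [0, 0, 0],
    [0, 0, 0],
    [0, 0, 0],
  ],
  jaw=[1, 1, 1],
)

```text
time_s: 8.28
ee_pos: [0.6275, -0.1614, 0.0953]
tool_rot: [0.952, -0.075, -0.297, -0.024]
contact_force: [-9.1, 0.9, 1.8]
gripper_width: 0.0007
```

```bash
python3 st.py
```

```text
t 8.2833 q [-0.34  0.67  2.21  2.91  0.7  -1.5 ] corner(unit mm) [ 6.2 -0.2 99. ] pitch 0.605 yaw -0.158 F [-9.1  0.9  1.8]
```

Force rose 1.7 → 4.5 → 9.1 N over about 1 mm steps, so the toggle is at its stop. Drawing back.

Request:
play_rows(
  xyz=[
    [-0.01, 0, 0.007],
    [-0.022, 0, 0.015],
    [-0.034, 0, 0.023],
    [-0.046, 0, 0.031],
    [-0.058, 0, 0.039],
    [-0.07, 0, 0.047],
    [-0.082, 0, 0.056],
    [-0.082, 0, 0.056],
  ],
  delta_rot=[
    [0, 0, 0],
    [0, 0, 0],
    [0, 0, 0],
    [0, 0, 0],
    [0, 0, 0],
    [0, 0, 0],
    [0, 0, 0],
    [0, 0, 0],
  ],
  jaw=[1, 1, 1, 1, 1, 1, 1, 1],
)

```text
time_s: 8.95
ee_pos: [0.5287, -0.1459, 0.0962]
tool_rot: [0.952, -0.076, -0.296, -0.024]
contact_force: [-0.2, -0.4, 0.2]
gripper_width: 0.0005
```

```bash
python3 st.py -.1,.2; python3 - <<'E'
from h import *
im,d=viewer.snapshot("wrist"); cv2.imwrite("pics/wrist5.png",im[:,:,::-1])
im,d=viewer.snapshot("side");im=cv2.resize(im[150:330,250:490],None,fx=3.2,fy=3.2,interpolation=cv2.INTER_CUBIC)
cv2.imwrite(f"pics/side5.png",im[:,:,::-1])
E
```

```text
t 8.95 q [-0.4   0.66  2.41  2.89  0.9  -1.55] corner(unit mm) [-93.8  -0.3  99.9] pitch 0.603 yaw -0.159 F [-0.2 -0.4  0.2]
-.1,.2 ([-0.0619, -0.0003, -0.0789], [-0.0019, 0.0033, -0.0013])
```

View pics/wrist5.png

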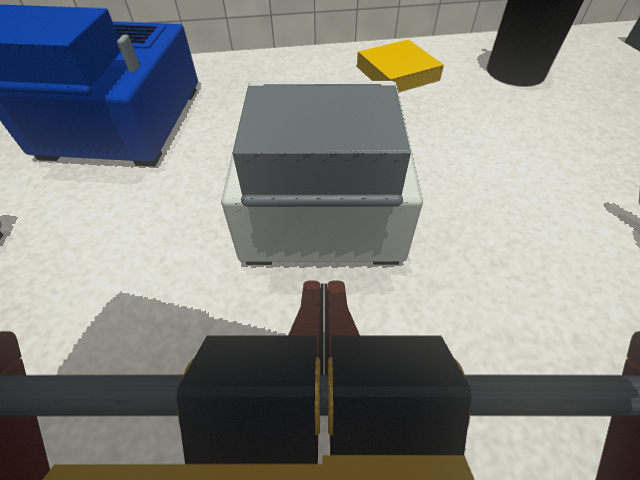

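View pics/side5.png

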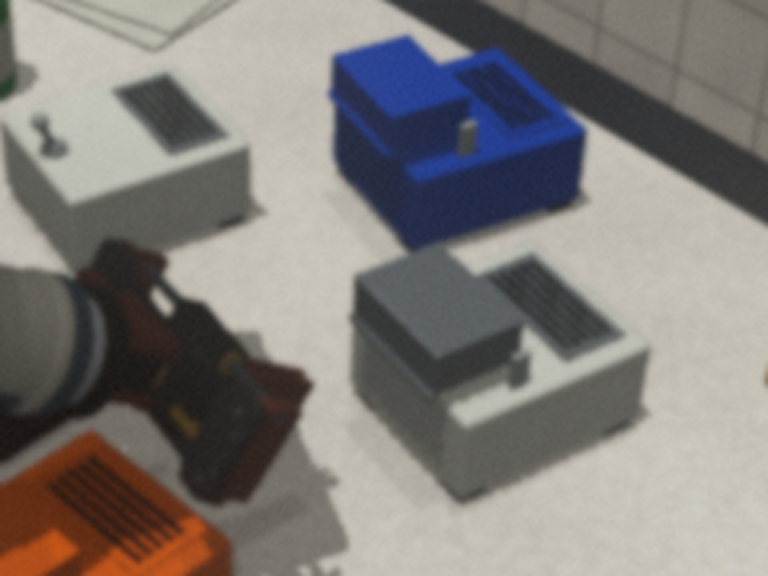

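Request:
play_rows(
  xyz=[
    [-0.02, 0, -0.026],
    [-0.04, 0, -0.05],
    [-0.062, 0, -0.079],
    [-0.062, 0, -0.079],
    [-0.062, 0, -0.079],
    [-0.062, 0, -0.079],
  ],
  delta_rot=[
    [0, 0, 0],
    [0, 0, 0],
    [0, 0, 0],
    [0, 0, 0],
    [0, 0, 0],
    [0, 0, 0],
  ],
  jaw=[1, 1, 1, 1, 1, 1],
)

```text
time_s: 9.55
ee_pos: [0.5258, -0.1455, 0.1977]
tool_rot: [0.953, -0.076, -0.294, -0.023]
contact_force: [0.1, 0.5, 0.7]
gripper_width: 0.0002
```

```bash
python3 st.py; python3 - <<'E'
from h import *
im,d=viewer.snapshot("top"); cv2.imwrite("pics/top6.png",im[:,:,::-1])
a=cv2.imread("pics/side0.png"); im,d=viewer.snapshot("side"); im=im[:,:,::-1]; cv2.imwrite("pics/side6.png",im)
df=np.abs(cv2.GaussianBlur(a,(5,5),0).astype(int)-cv2.GaussianBlur(np.ascontiguousarray(im),(5,5),0)).max(2)
for n,(x0,y0,x1,y1) in dict(guard=(355,222,455,305),plaintog=(255,178,285,205),bottle=(225,125,262,185),mug=(440,335,505,410),mouse=(230,255,290,295)).items(): print(n,"changed px",(df[y0:y1,x0:x1]>25).sum())
E
```

```text
t 9.55 q [-0.4   0.33  2.41  2.78  0.59 -1.4 ] corner(unit mm) [-96.8  -0.4 201.5] pitch 0.598 yaw -0.158 F [0.1 0.5 0.7]
guard changed px 80
plaintog changed px 441
bottle changed px 68
mug changed px 105
mouse changed px 460
```

View pics/side6.png

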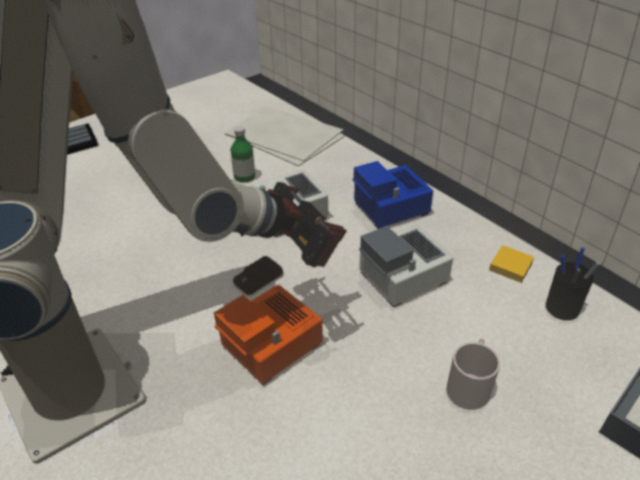

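The guard is shut, the mouse, bottle and mug are in place, and the robot is clear of everything. The pixel changes at the mouse and plain toggle come from the arm's shadow and the arm covering them. Handing in.

```bash
python3 -c "
from workcell import order; print(order.finish_job())"
```

```text
the job is handed in; nothing more can be done
None
```

I switched on the power unit and handed the job in after about 9.6 s. I lifted the guard with the closed fingertips, pushed the toggle over to the hinge side with the guard resting on the finger, then drew back and the guard dropped shut.

**What the last checks showed**
- **Guard:** it was up by about 0.45 rad or more (worked out from the finger's position) before I pushed the toggle. It was shut in the last wrist and side pictures.
- **Toggle:** the push force rose 1.7 → 4.5 → 9.1 N about where I expected the on stop, about 2–3 mm further in. That suggests it is fully over, but I never saw the toggle itself because the hood hides it.
- **Surroundings:** mouse, bottle and mug stood where they were in the last side picture. I last saw the bare toggle in place just before the final raise, after which the arm hid it. The robot was touching nothing.

**What failed or disagreed**
- **Guard angle from depth:** the fit caught the hood's front wall instead of its top. It read about 0.1–0.2 rad above the value from the finger's position, but both were well above 0.25.
- **Picture comparison:** it showed changes at the mouse and the bare toggle. I put these down to the arm's shadow and the arm covering them.

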